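Pulse spin on a microcentrifuge

ROBOT

A 6-joint arm with a two-finger parallel gripper is mounted at the origin on the work surface. World frame = base frame: x ahead of the robot, y to its left, z up, the work surface at z = 0. Lengths are in mm, angles in rad, forces in N, time in s.
With the tool pointing down it reaches from about 275 to 750 mm from the base axis. Payload 10.2 kg.
Tool frame: the origin (TCP) lies midway between the tips of the shut fingers; the grasp point (between the pads) lies 19 mm behind it; z points along the fingers, y is the line along which they close (so a half turn about z gives the same grasp; the last joint's range is limited). The gripper opens to 88 mm and grips with 3 to 60 N. Pads are 18 mm wide; open, the fingers measure 123 mm over their backs; the gripper's body (75 mm by 187 mm) begins 45 mm behind the grasp point.
Start: joints at [-0.223, 0.313, 1.498, -0, 1.331, -0.223], TCP at [525.006, -0.014, 238.72] pointing down, gripper open.
Joint ranges: [-2.94, 2.94], [-0.97, 2.17], [0.19, 2.56], [-1.23, 4.37], [0.02, 3.11], [-2.88, 2.88]. Speed limits (rad/s): [2.39, 2.39, 3.01, 3.14, 3.14, 3.14].

INTERFACE

Orientations are given as [roll, pitch, yaw] about the fixed x, y, z axes, in that order (R = Rz(yaw) Ry(pitch) Rx(roll)).
In Python, from bench import telemetry, cams, order gives the robot as it stands.
- The arm moves only by the shell command python3 -m handwheel 'ROWS' [FORCE]. ROWS is a JSON object of lists of equal length, an entry for each row: "fingers": the finger opening in mm, from 0 to 88.1; "offset": the shift along the tool's x, y, z scaled (see below), a list of three; "turn": the turn about the tool's z scaled (see below). A call has 1 to 20 rows; each row shifts and turns the commanded pose from where the row before left it, along the tool's axes as they then stand; what a row does not reach is not made up. The controller multiplies each number of a shift by 0.02 m and each number of a turn by pi/4 rad. A row lasts 1/8 s, in which the tool goes at most 62.5 mm and 10.7 degrees, less where a joint would pass 70% of its speed; a pose out of reach is approached as far as the arm can. A call with a number of a shift or a turn outside -1 to 1 is refused whole. A call with a gripper value outside its range is refused whole. The fingers move at their own pace and stop on an object; FORCE is the grip in N (left out, the last holds). Time passes only in rows, so rows that do not move let the fingers close. It gives the time, the measured TCP pose, the force, the opening and the grip force at its end, in the units of the state.
- telemetry.read_state(): the state, without advancing time (a new reading comes with each control period).
- cams.capture(name): name is "scene" or "side" or "wrist"; returns a dict with "color" (480x640x3 uint8, red, green, blue), "z_map" (480x640 float32, mm along the optical axis (not along the pixel's ray), 0 where there is no reading), "fx", "fy", "cx", "cy" (pixels), "k1" (the pictures are not rectified: a ray, as slopes to the right and down, at radius r is drawn at 1 + k1 r^2 times it, then the intrinsics apply), "extrinsics" (4x4, takes a point from world to camera coordinates). Camera axes: x right, y up, looking along -z (the intrinsics and any distortion apply to the point x, -y, -z); pixel columns grow to the right and rows downward; lengths in mm; the calibration is good to about 2 mm. A picture is of the moment at which its call begins.
- order.hand_in(): hands the job in; it is judged then, once.
The state is a dict: "time_s": time; "joints": joint angles; "joint_velocities": joint speeds; "tau": joint torques, N m; "position": TCP position; "ee_rot": TCP orientation; "wrist_force": force on the tool from outside, world axes, zero at the start; "wrist_torque": the same for the moment, N m; "gripper_width": opening from 0.0 (shut) to 1.0 (fully open); "grip_force": force on a finger pad.
Only numpy, scipy, OpenCV 4.12 (cv2) and the standard library are available. Lean on these libraries where they do the work, as an engineer would, in place of code of your own. Each camera call takes 0.05 s, during which the arm holds its last target. There are 200 camera calls.

TASK

Give the loaded microcentrifuge a quick pulse spin: switch it on by pressing the lower end of the black mains rocker at the right of its sloping front panel, then push the lid down until the latch catches and it stays shut, then hold the round pulse key in for at least three seconds and let it go. Only press and push with the fingertips: pick nothing up, press no other key, and leave the things standing round the machine where they are.

Things in the scene. Friction and masses are not known exactly. Their poses are not given: they have to be found in the camera images.
- machine: microcentrifuge, fixed to the bench: 280 mm deep, 230 wide, flat deck 120 mm high with a round chamber holding a loaded rotor. Origin under its centre; x points from its front to its back, y to its left seen from the front, z up. The front (x -140 mm) is turned towards the robot; there the panel slopes from 86 mm high at x -140 mm to 120 mm at x -55 mm
- panel: the sloping front panel, leaning 0.38 rad from level. Origin at the middle of its face; x up the slope to the lid, y left, z out of it. From right (-y) to left: black mains rocker (centre at y -88 mm), round pulse key (-42), wide oblong start key (+8), two small square keys (+53, +92), all at x about -10 mm; a display above the last three
- rocker (a joint): the mains rocker, rad: 0 = off (lower end up, upper end down), 0.34 = on (lower end down). It snaps over past the middle and stays. Pressed at its lower end it takes about 3 N
- rocker_end (a point): middle of the edge of the rocker's lower end, nearest the machine's front: the end to press for on. It moves with the rocker: off it stands 12 mm off the panel, on 6 mm. The rocker is 34 mm long up the slope, 22 mm wide, hinged at its middle, 16 mm up the slope from this edge
- lid (a joint): angle of the lid, rad: 0 = shut, grows as the front edge rises. Well open it stays where it is left; nearly shut it springs up to about 0.4 unless pushed right down to its stop (-0.012), where a spring latch under the front edge catches and holds it between -0.012 and 0.02. Force at the front edge: 2 to 4 N to move it, 5 to 9 N to push it into the latch, more only once on the stop
- lid_edge (a point): middle of the top front edge of the lid, on its flat outer face, on which it is pushed shut near this edge. Lid 180 mm from hinge to front edge, 190 mm wide, 10 mm thick, with a clear window. Moves with the lid; x points from this edge to the hinge, z out of the outer face
- lid_hinge (a point): middle of the lid's hinge line, which runs along the machine's y, 122 mm above the bench at the back. The lid's outer face lies 12 mm above this line when shut
- pulse (a joint): travel of the round pulse key, 20 mm diameter, m: 0 = out, 0.004 = fully in. It springs back when let go; it starts to move at 1.5 N and 5 N takes it fully in, 5 mm still standing off the panel; it counts as held in from 0.0025
- pulse_top (a point): centre of the face of the round pulse key, 20 mm diameter; 9 mm off the panel when out, moving with it. Its z axis points out of the panel (leaning 0.38 rad from vertical towards the machine's front), x up the slope, y to the left. The start key's near edge is 33 mm to the left, the rocker's 35 mm to the right
- start (a joint): travel of the oblong start key, 34 mm across the panel by 18 mm (not to be pressed), m: 0 = out, 0.004 = fully in. It springs back when let go
- start_top (a point): centre of the face of the oblong start key, 34 mm across the panel by 18 mm (not to be pressed); 9 mm off the panel when out, moving with it. Its z axis points out of the panel (leaning 0.38 rad from vertical towards the machine's front), x up the slope, y to the left
- minus (a joint): travel of the right one of two square 16 mm keys (not to be pressed), m: 0 = out, 0.004 = fully in. It springs back when let go
- minus_top (a point): centre of the face of the right one of two square 16 mm keys (not to be pressed); 9 mm off the panel when out, moving with it. Its z axis points out of the panel (leaning 0.38 rad from vertical towards the machine's front), x up the slope, y to the left
- plus (a joint): travel of the left one of two square 16 mm keys (not to be pressed), m: 0 = out, 0.004 = fully in. It springs back when let go
- plus_top (a point): centre of the face of the left one of two square 16 mm keys (not to be pressed); 9 mm off the panel when out, moving with it. Its z axis points out of the panel (leaning 0.38 rad from vertical towards the machine's front), x up the slope, y to the left
- tipbox: loose box of pipette tips, 122 x 82 x 66 mm, white below and blue above, origin under its centre; stands left of the machine; leave alone
- tuberack: loose purple rack of small tubes, 120 x 65 mm, 51 mm high, origin under its centre; stands right of the machine; leave alone
- bottle: loose amber reagent bottle, 48 mm diameter, 95 mm high, origin under its centre; by one front corner of the machine; leave alone
- conical: loose standing clear tube with a blue cap, 35 mm diameter at the cap, 114 mm high, origin under its centre; by the other front corner; leave alone
- pen: loose marker pen lying flat, 138 mm long, 13 mm thick, origin under its middle; in front of the machine; leave alone
- vial: loose small glass vial with a white cap, 22 mm diameter, 40 mm high, origin under its centre; in front of the machine; leave alone
- pipette: loose pipette lying flat, 275 mm long, about 26 mm high, origin under its middle; right of the tube rack; leave alone

How it is judged (in metres and radians):
On the way, in this order (a step that is already met when the one before it is completed fails the run):
1. the mains rocker is on (over 0.25 rad) (value of joint rocker above 0.25 rad), for 0.2 s.
2. the lid is shut (under 0.03 rad) with the machine on (value of joint rocker above 0.25 rad and value of joint lid below 0.03 rad), for 0.2 s.
3. the pulse key is held in (over 0.0025 m) for 3 s with the lid shut and the machine on (all of step 2 and value of joint pulse above 0.0025 m), for 3 s.
At the end, for the whole second after the job is handed in: The rocker is on (over 0.25 rad), the lid has stayed latched shut (under 0.03 rad), the pulse key is out again (under 0.001 m) after being held in for 3 s, the other keys are out, and every loose thing is within 20 mm of where it stood (all of step 2 and value of joint each of pulse, start, minus, plus below 0.001 m and distance of each of tipbox, tuberack, bottle, conical, pen, vial, pipette from where it was at the start of the episode below 0.02 m); the robot touches nothing.
It fails at once if a key other than the pulse key is pressed (value of joint any of start, minus, plus above 0.002 m).
It fails at once if the pulse key is pressed while the machine is off or its lid is open (value of joint pulse above 0.002 m and (not (value of joint rocker above 0.25 rad) or not (value of joint lid below 0.03 rad))).
It fails at once if the lid is pushed down before the machine is switched on, or is lifted farther open (over 1.05 rad) ((not (value of joint rocker above 0.25 rad) and distance of lid_edge from where it was at the start of the episode above 0.03 m) or value of joint lid above 1.05 rad).
It fails at once if a thing standing round the machine is lifted, carried or pushed more than 20 mm (distance of any of tipbox, tuberack, bottle, conical, pen, vial, pipette from where it was at the start of the episode above 0.02 m).
It fails at once if the bottle, the capped tube or the vial is tipped over (angle between any of bottle, conical, vial's own z axis and vertical above 0.5 rad).
It also fails if it takes over 72 s, if anything falls off the work surface, if the arm or the gripper's body presses on something with over 40 N, if the wrist force passes 120 N, or if a joint passes its speed limit or range.

## Working session

There is one attempt and no reset: what is moved stays moved. The work goes in short steps, Python scripts to look and compute and a shell command to move; the robot and the scene stay as the last step left them, time stands still between calls to the robot, and variables do not carry over. Pictures are saved under pics/ and viewed, at most 10 in all, crops included, and the job is handed in when it is done.

```bash
mkdir -p pics; cat > h.py <<'E'
import numpy as np, cv2
from bench import telemetry, cams, order
def shot(n,f):
    c=cams.capture(n); cv2.imwrite('pics/'+f+'.png',c['color'][:,:,::-1]); np.save('pics/'+f+'.npy',c,allow_pickle=True); return c
def load(f): return np.load('pics/'+f+'.npy',allow_pickle=True).item()
def ray(c,u,v):
    xd=np.array([(u-c['cx'])/c['fx'],(v-c['cy'])/c['fy']]); x=xd.copy()
    for _ in range(20): x=xd/(1+c['k1']*(x@x))
    return x
def p3(c,u,v,k=1):
    x=ray(c,u,v); p=c['z_map'][int(v)-k:int(v)+k+1,int(u)-k:int(u)+k+1]; z=np.median(p[p>0]) if (p>0).any() else np.nan
    return (np.linalg.inv(c['extrinsics'])@np.r_[x[0]*z,-x[1]*z,-z,1])[:3]
def line(c,u,v):
    M=np.linalg.inv(c['extrinsics']); x=ray(c,u,v); return M[:3,3],M[:3,:3]@np.r_[x[0],-x[1],-1]
def tri(c1,uv1,c2,uv2):
    A=[];b=[]
    for c,q in((c1,uv1),(c2,uv2)):
        o,d=line(c,*q); d=d/np.linalg.norm(d); P=np.eye(3)-np.outer(d,d); A.append(P); b.append(P@o)
    return np.linalg.lstsq(np.vstack(A),np.hstack(b),rcond=None)[0]
def proj(c,p):
    q=c['extrinsics']@np.r_[p,1]; x=np.array([q[0],-q[1]])/-q[2]; x=x*(1+c['k1']*(x@x)); return x*[c['fx'],c['fy']]+[c['cx'],c['cy']]
E
python3 -c "
from h import *
for n in('scene','side','wrist'): c=shot(n,n+'0'); print(n,c['extrinsics'].round(2).tolist(),c['fx'],c['k1'])
s=telemetry.read_state();print(s)"
```

```text
scene [[-0.99, 0.14, 0.02, 558.58], [-0.07, -0.57, 0.82, -64.54], [0.12, 0.81, 0.57, -900.7], [0.0, 0.0, 0.0, 1.0]] 456.2748431223564 -0.08004898941250142
side [[-0.87, -0.49, -0.02, 511.01], [0.33, -0.62, 0.71, -283.94], [-0.36, 0.61, 0.7, -689.71], [0.0, 0.0, 0.0, 1.0]] 466.7219181033357 -0.026874247257269446
wrist [[1.0, 0.0, -0.0, -525.03], [-0.0, 0.96, -0.28, 38.34], [-0.0, 0.28, 0.96, -388.73], [0.0, 0.0, 0.0, 1.0]] 427.4121669852094 0.026555962152945558
{'time_s': 0.15, 'joints': array([-2.23399108e-01,  3.13292460e-01,  1.49821802e+00, -5.55260391e-06,
        1.33099249e+00, -2.23386912e-01]), 'joint_velocities': array([-0.0007256 , -0.00163291, -0.00291734,  0.00047373,  0.00028296,
        0.0008476 ]), 'tau': array([ 1.56247002e-03, -4.02303922e+01, -2.52316958e+01,  6.93405792e-02,
        3.44249513e-02, -9.17278635e-05]), 'position': array([5.24829542e+02, 2.56578083e-02, 2.38324153e+02]), 'ee_rot': array([-3.14070376e+00, -1.96407490e-04,  1.57078536e+00]), 'wrist_force': array([-0.71167625, -0.83232384, -0.28829824]), 'wrist_torque': array([-0.00937058,  0.01581974,  0.01744513]), 'grip_force': 0.0, 'gripper_width': 0.9981833616067307}
```

View pics/scene0.png

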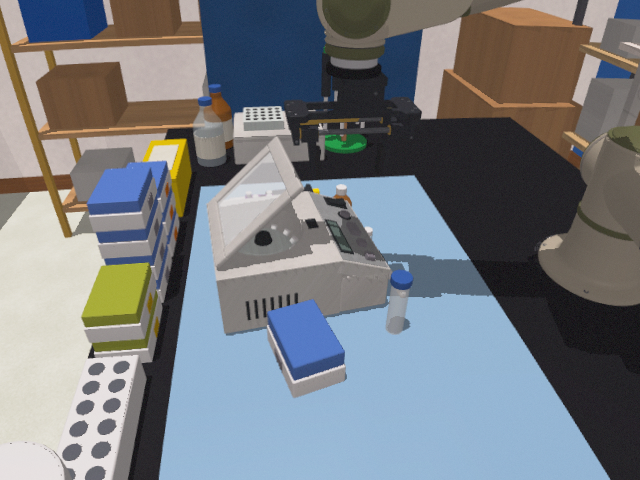

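View pics/wrist0.png

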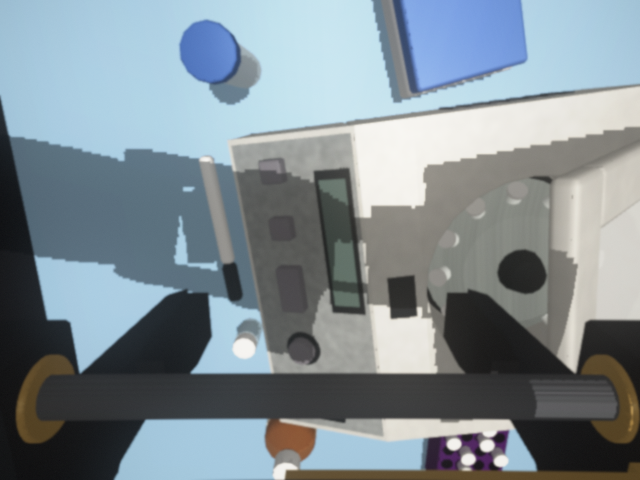

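View pics/side0.png

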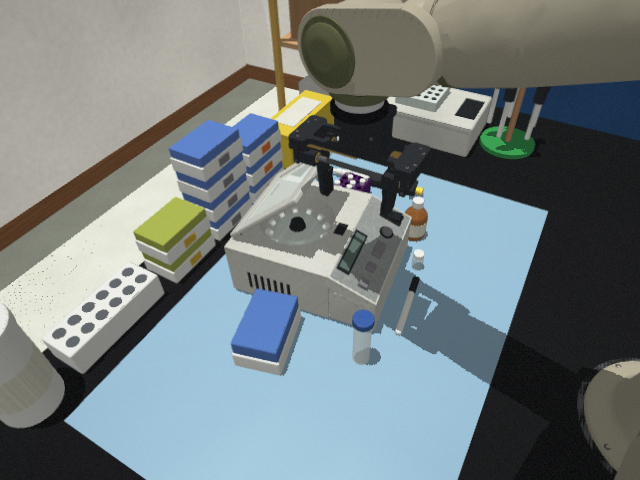

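The wrist view shows the keys at plus (272,171), minus (282,228), start (291,288) and pulse (301,347). The rocker is hidden below the bar, near (325,418). The lid is open, with bottle and vial near the front right corner and the pen in front. Next I fit the machine pose.

```bash
cat > fit.py <<'E'
from h import *
from scipy.optimize import least_squares
a=.38;n=np.array([-np.sin(a),0,np.cos(a)]);ux=np.array([np.cos(a),0,np.sin(a)])
def pan(x,y,h): return np.array([-97.5,y,103])+ux*x+n*h
def W(q,p):
    c,s=np.cos(q[2]),np.sin(q[2]); return np.array([q[0]+c*p[0]-s*p[1],q[1]+s*p[0]+c*p[1],p[2]])
E
cat > a.py <<'E'
from fit import *
c=load('wrist0')
uv=[(272,171),(282,228),(291,288),(301,347)];ys=[92,53,8,-42]
pt=np.array([p3(c,*q) for q in uv]);print('depth pts',pt.round(1))
M=[pan(-10,y,9) for y in ys]
r=least_squares(lambda q:np.r_[[proj(c,W(q,m))-k for m,k in zip(M,uv)]].ravel(),[600,0,0]);q=r.x;print('pix fit',q,r.fun.round(1))
r2=least_squares(lambda q:np.r_[[W(q,m)[:2]-k[:2] for m,k in zip(M,pt)]].ravel(),[600,0,0]);print('depth fit',r2.x,r2.fun.round(1))
np.save('q.npy',q)
rk=pan(-26,-88,12)
for nm,m in [('pulse',M[3]),('rk_end',rk),('rk_mid',pan(-10,-88,10)),('corner',[-140,115,86]),('cornerR',[-140,-115,86]),('hinge',[125,0,122])]:
    w=W(q,m);print(nm,w.round(1),*[proj(load(k),w).round(0) for k in('wrist0','scene0','side0')])
from numpy import array
k=load('scene0');s=load('side0')
im=cv2.imread('pics/scene0.png');i2=cv2.imread('pics/side0.png')
for I,cc in((im,k),(i2,s)):
    for m in M+[rk,pan(8,-88,6)]: cv2.circle(I,tuple(proj(cc,W(q,m)).round().astype(int)),1,(0,0,255),-1)
A=cv2.resize(im[150:290,300:400],None,fx=4,fy=4,interpolation=2);B=cv2.resize(i2[170:310,320:420],None,fx=4,fy=4,interpolation=2)
cv2.imwrite('pics/chk.png',np.hstack([A,B]))
E
python3 a.py
```

```text
depth pts [[489.4  36.9 106.5]
 [494.8  -1.1 107.1]
 [499.7 -44.7 106.6]
 [506.  -90.6 107.6]]
pix fit [ 6.10300509e+02 -3.87760018e+01  1.25556264e-01] [-0.1 -2.6 -0.6 -1.4  0.3  0.5  0.5  4.5]
depth fit [ 6.10230704e+02 -3.83312546e+01  1.28071429e-01] [-0.1  2.  -0.5  1.2  0.3  0.2  0.4 -3.5]
pulse [506.3 -94.2 107.6] [301. 351.] [344. 213.] [386. 230.]
rk_end [ 496.2 -141.9  104.5] [290. 404.] [345. 201.] [401. 218.]
rk_mid [ 511.7 -139.9  108.6] [309. 406.] [337. 200.] [393. 214.]
corner [457.   57.8  86. ] [227. 136.] [390. 270.] [375. 306.]
cornerR [ 485.8 -170.4   86. ] [280. 419.] [347. 201.] [411. 218.]
hinge [734.3 -23.1 122. ] [653. 267.] [218. 236.] [261. 208.]
```

View pics/chk.png

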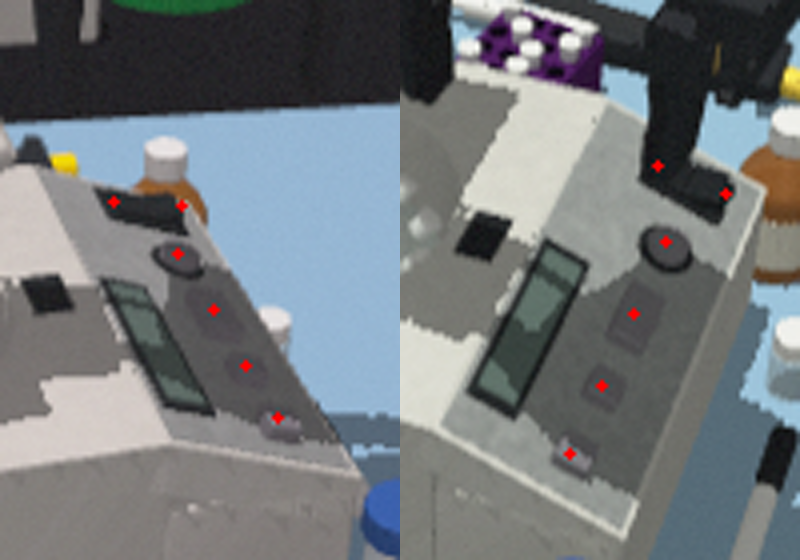

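The projected dots land on all four keys in both other views. They are about 1.5 px above the pulse key centre and about 3 px short at the rocker's edge, so both sit slightly left of the fit. Next I shut the fingers, turn so the closing line runs along machine y, and measure again.

```bash
python3 -m handwheel '{"fingers":[0,0,0,0,0,0,0,0,0,0,0,0],"offset":[[0,0,0],[0,0,0],[0,0,0],[0,0,0],[0,0,0],[0,0,0],[0,0,0],[0,0,0],[0,0,0],[0,0,0],[0,0,0],[0,0,0]],"turn":[-0.216,-0.216,-0.216,-0.216,-0.216,-0.216,-0.216,-0.216,-0.216,-0.216,0,0]}' 10
python3 - <<'E'
from fit import *
for n in('scene','side','wrist'): shot(n,n+'1')
im=[cv2.imread(f'pics/{k}1.png') for k in('wrist','scene','side')]
A=cv2.resize(im[1][130:290,290:400],None,fx=3,fy=3,interpolation=2);B=cv2.resize(im[2][150:310,320:430],None,fx=3,fy=3,interpolation=2)
cv2.imwrite('pics/m1.png',np.hstack([cv2.resize(im[0],(120,480))*0,A,B][1:]));cv2.imwrite('pics/w1.png',im[0])
# lid edge estimate from scene tip of lid
q=np.load('q.npy');c=load('scene0')
print(p3(c,275,147),p3(c,255,165))
for th in(.7,.8,.9,1.0):
  L=lambda y:W(q,[125-180*np.cos(th)-12*np.sin(th),y,122+180*np.sin(th)+12*np.cos(th)])
  print(th,L(0).round(0),proj(c,L(95)).round(0),proj(c,L(-95)).round(0))
E
```

```text
time_s: 1.65
position: [525.0, 0.0, 238.6]
ee_rot: [3.141, -0.0, -3.019]
wrist_force: [0.4, -0.1, 0.3]
gripper_width: 0.005
grip_force: 0.0
[629.91563839 -97.65003375 243.94571778] [ 665.37216139 -104.57323647  209.18557832]
0.7 [590. -41. 247.] [318. 186.] [290. 136.]
0.8 [601. -40. 259.] [310. 179.] [283. 130.]
0.9 [614. -38. 270.] [301. 173.] [276. 124.]
1.0 [628. -37. 280.] [291. 168.] [267. 120.]
```

View pics/w1.png

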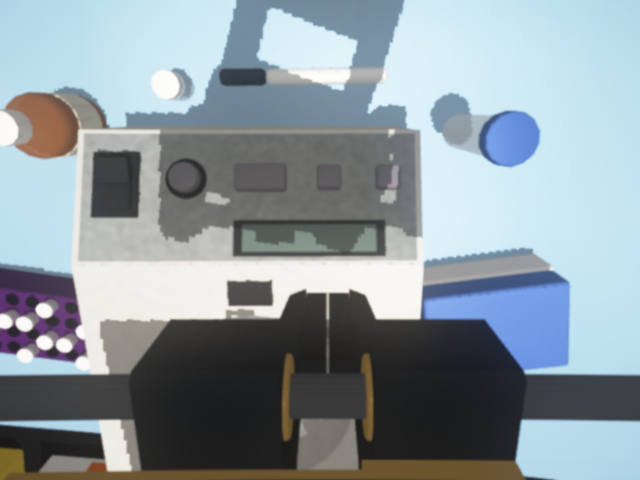

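View pics/m1.png

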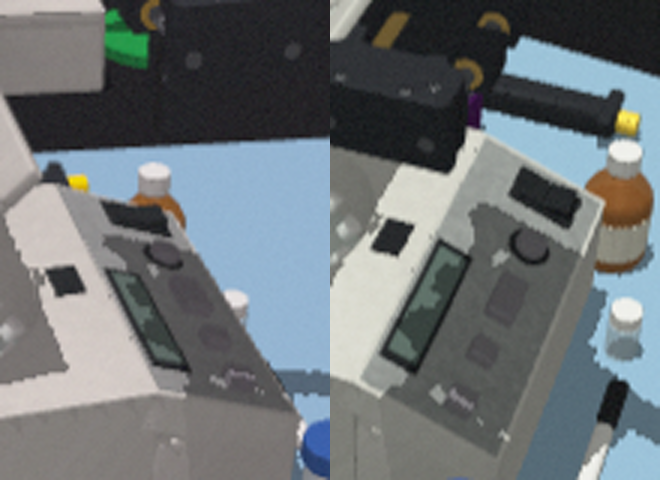

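Now the rocker shows at (92–139, 152–217) with its lower end mid-edge at (117,152). The pulse key is at (185,178), start (260,177), minus (328,177) and plus (387,177), and the shut fingertips sit at about (329,292). The side crops show the rocker and pulse key clearly.

```bash
cat > b.py <<'E'
from fit import *
obs=[('wrist1',(387,177),pan(-10,92,9)),('wrist1',(328,177),pan(-10,53,9)),('wrist1',(260,177),pan(-10,8,9)),('wrist1',(185,178),pan(-10,-42,9)),('wrist1',(117,152),pan(-26,-88,12)),
('scene1',(344.3,214),pan(-10,-42,9)),('side1',(386.3,231.7),pan(-10,-42,9)),('wrist0',(301,347),pan(-10,-42,9)),('wrist0',(291,288),pan(-10,8,9))]
r=least_squares(lambda q:np.r_[[proj(load(k),W(q,m))-uv for k,uv,m in obs]].ravel(),[610,-38,.126],loss='soft_l1');q=r.x
print(q);print(r.fun.reshape(-1,2).round(1).tolist());np.save('q.npy',q)
w,s=load('wrist1'),load('side1')
print('tri pulse wrist-side',tri(w,(185,178),s,(386.3,231.7)).round(1),'wrist-scene',tri(w,(185,178),load('scene1'),(344.3,214)).round(1))
print('tri pulse w0w1',tri(w,(185,178),load('wrist0'),(301,347)).round(1))
print('rocker depth',p3(w,117,157).round(1),p3(w,117,205).round(1),'pulse depth',p3(w,185,178).round(1))
print('rk side/wrist',tri(w,(117,152),s,(320+(572-330)/3,150+214/3)).round(1))
print('fit pulse',W(q,pan(-10,-42,9)).round(1),'rk_end',W(q,pan(-26,-88,12)).round(1))
print('vial,bottle',p3(w,165,83).round(0),p3(w,10,128).round(0),'tcp pix',proj(w,np.array([525,0,238.6])))
E
python3 b.py
```

```text
[ 6.09120437e+02 -3.86517500e+01  1.29990709e-01]
[[5.2, 0.0], [3.8, 0.4], [2.2, 0.8], [-0.4, 0.1], [-5.8, 0.6], [0.2, -1.6], [0.2, -1.4], [-0.8, 4.9], [-1.3, 1.0]]
tri pulse wrist-side [506.1 -95.8 102.9] wrist-scene [505.7 -95.4 103.8]
tri pulse w0w1 [506.1 -96.2  99.6]
rocker depth [ 497.9 -139.   103.7] [ 527.8 -136.3  110.7] pulse depth [505.3 -94.5 107.3]
rk side/wrist [ 496.2 -142.9   95.1]
fit pulse [505.4 -94.6 107.6] rk_end [ 495.5 -142.3  104.5]
vial,bottle [ 448. -132.   40.] [ 490. -210.   95.] tcp pix [325.47240519 314.46997641]
```

```bash
python3 -m handwheel '{"fingers":[0,0,0,0,0,0,0,0,0,0,0,0,0,0],"offset":[[0.367,-0.97,0],[0.367,-0.97,0],[0.367,-0.97,0],[0.367,-0.97,0],[0.367,-0.97,0],[0.367,-0.97,0],[0.367,-0.97,0],[0,0,0.95],[0,0,0.95],[0,0,0.95],[0,0,0.95],[0,0,0.95],[0,0,0.95],[0,0,0]],"turn":[0,0,0,0,0,0,0,0,0,0,0,0,0,0]}'
python3 - <<'E'
from fit import *
for n in('scene','side'): shot(n,n+'2')
im=[cv2.imread(f'pics/{k}2.png') for k in('scene','side')]
cv2.imwrite('pics/m2.png',np.hstack([cv2.resize(im[0][120:260,300:400],None,fx=4,fy=4,interpolation=2),cv2.resize(im[1][150:290,340:440],None,fx=4,fy=4,interpolation=2)]))
E
```

```text
time_s: 3.55
position: [490.5, -140.9, 123.9]
ee_rot: [3.14, -0.002, -3.017]
wrist_force: [0.2, 0.4, 0.4]
gripper_width: 0.006
grip_force: 0.0
```

View pics/m2.png

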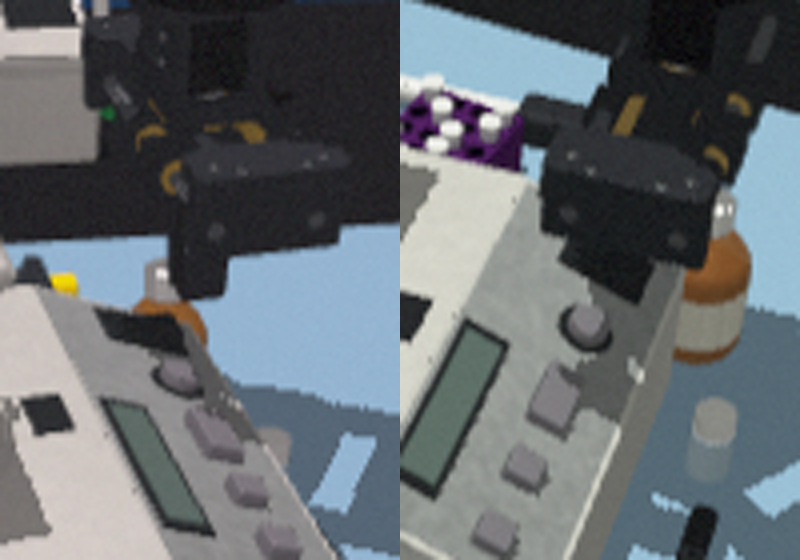

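The fingertip hangs just above and in front of the rocker's lower end, at about (197,295) in the left crop with the rocker edge at (185,345), and clear of the pulse key. I'll go down to the on position.

```bash
python3 -m handwheel '{"fingers":[0,0,0,0,0,0],"offset":[[0,0,0.4],[0,0,0.3],[0,0,0.2],[0,0,0.15],[0,0,0],[0,0,0]],"turn":[0,0,0,0,0,0]}'
```

```text
time_s: 4.4
position: [491.1, -141.2, 103.9]
ee_rot: [-3.142, 0.0, -3.016]
wrist_force: [-1.9, -0.2, 2.5]
gripper_width: 0.003
grip_force: 1.0
```

Contact at 2.5 N, so I continue pressing down.

```bash
python3 -m handwheel '{"fingers":[0,0,0,0],"offset":[[0,0,0.1],[0,0,0.1],[0,0,0],[0,0,0]],"turn":[0,0,0,0]}'; python3 -m handwheel '{"fingers":[0,0,0],"offset":[[0,0,0.1],[0,0,0],[0,0,0]],"turn":[0,0,0]}'
```

```text
time_s: 4.9
position: [491.3, -141.3, 100.1]
ee_rot: [-3.141, 0.001, -3.016]
wrist_force: [-1.2, 1.3, 5.5]
gripper_width: 0.007
grip_force: 2.7
time_s: 5.28
position: [491.5, -141.3, 99.5]
ee_rot: [-3.14, 0.002, -3.016]
wrist_force: [-5.2, 3.6, 19.5]
gripper_width: 0.005
grip_force: 10.0
```

19.5 N on the stop, so the rocker should be on. I retreat and look to check this and measure the lid.

```bash
python3 -m handwheel '{"fingers":[0,0,0,0,0,0,0,0,0,0,0,0],"offset":[[0,0,-1],[0,0,-1],[0,0,-1],[0,0,-1],[0,0,-1],[0,0,-1],[0,0,-1],[0,0,-1],[0,0,-1],[0,0,-1],[0,0,0],[0,0,0]],"turn":[0,0,0,0,0,0,0,0,0,0,0,0]}'
python3 - <<'E'
from fit import *
for n in('scene','side','wrist'): shot(n,n+'3')
im=[cv2.imread(f'pics/{k}3.png') for k in('scene','side')]
cv2.imwrite('pics/m3.png',np.hstack([cv2.resize(im[0][120:300,200:350+0],None,fx=2.6,fy=2.6,interpolation=2),cv2.resize(im[1][150:330,270:420],None,fx=2.6,fy=2.6,interpolation=2)]))
E
```

```text
time_s: 6.78
position: [490.8, -141.1, 296.7]
ee_rot: [3.141, -0.001, -3.016]
wrist_force: [0.2, 0.3, 0.3]
gripper_width: 0.003
grip_force: 0.0
```

View pics/m3.png

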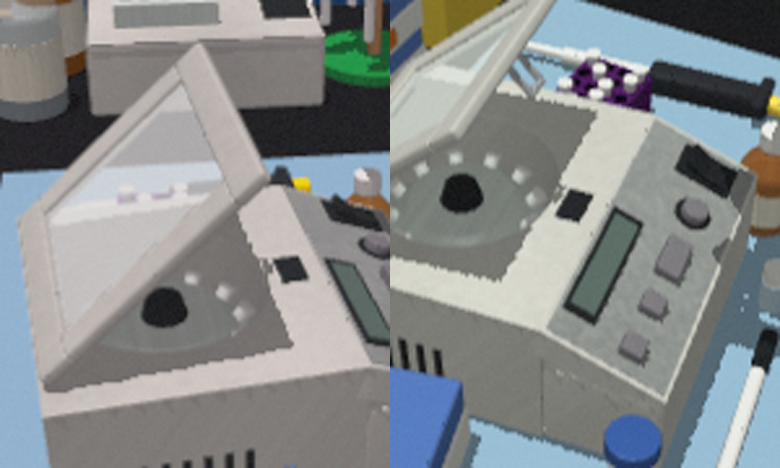

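View pics/wrist3.png

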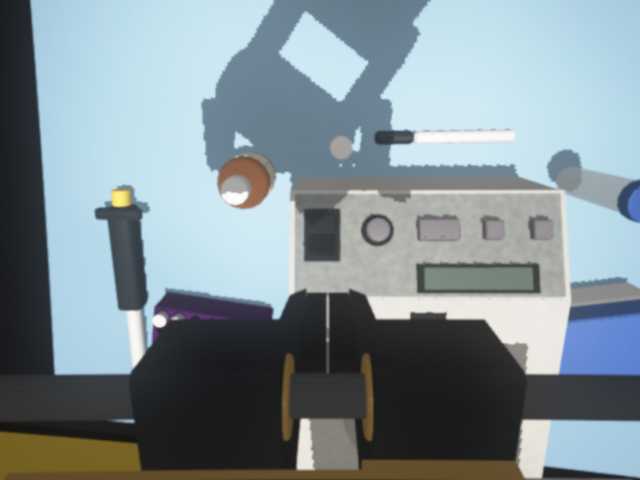

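The rocker's upper end now stands up, so it is on. The lid's front edge runs from (277,137) to (303,189) in scene pixels. I fit the lid angle and hinge to that and to the depth points.

```bash
cat > lid.py <<'E'
from fit import *
q=np.load('q.npy');c=load('scene3')
def L(hx,th,y,s=180,n_=12): return W(q,[hx-s*np.cos(th)-n_*np.sin(th),y,122+s*np.sin(th)+n_*np.cos(th)])
def Minv(p): cc,s=np.cos(q[2]),np.sin(q[2]); d=p-[q[0],q[1],0]; return np.array([cc*d[0]+s*d[1],-s*d[0]+cc*d[1],d[2]])
uv=[(303,189),(277,137)]
for f in (lambda v:L(v[0],v[1],95)-0,):pass
r=least_squares(lambda v:np.r_[proj(c,L(v[0],v[1],95))-uv[0],proj(c,L(v[0],v[1],-95))-uv[1]],[125,.9]);print(r.x,r.fun.round(1))
hx,th=r.x;print('edge',L(hx,th,0).round(0),L(hx,th,-60).round(0))
# depth points on frame bars (outer/inner faces), in machine frame
for u,v in[(200+x/2.6,120+y/2.6) for x,y in((215,90),(230,125),(245,155),(260,180),(140,100),(100,150),(200,255),(130,320),(60,375),(30,220))]: print((round(u),round(v)),Minv(p3(c,u,v,0)).round(0))
E
python3 lid.py
```

```text
[148.71333914   0.69397096] [-0.1 -0.4  0.2  0.5]
edge [612. -38. 246.] [620. -98. 246.]
(283, 155) [  8. -22. 247.]
(288, 168) [  9.  29. 247.]
(294, 180) [  9.  68. 248.]
(300, 189) [  6.  89. 243.]
(254, 158) [ 46. -92. 213.]
(238, 178) [ 77. -80. 184.]
(277, 218) [ 15. -63. 101.]
(250, 243) [74.  1. 99.]
(223, 264) [125.  76. 120.]
(212, 205) [129. -78. 139.]
```

```bash
cat > lid2.py <<'E'
from lid import Minv,W,proj,least_squares,q,c,np,uv
def Lm(hx,th,y,s=180,n_=12): return np.array([hx-s*np.cos(th)+n_*np.sin(th),y,122+s*np.sin(th)+n_*np.cos(th)])
r=least_squares(lambda v:np.r_[proj(c,W(q,Lm(v[0],v[1],95)))-uv[0],proj(c,W(q,Lm(v[0],v[1],-95)))-uv[1]],[125,.9]);print(r.x,r.fun.round(1))
hx,th=r.x;t=np.array([490.8,-141.1,296.7]);print('edge m',Lm(hx,th,0),'tcp m',Minv(t).round(1))
a=-3.016;X=np.array([np.cos(a),np.sin(a),0]);Y=np.array([np.sin(a)*-1*-1,-np.cos(a),0])
prev=None
for k in np.r_[th,np.arange(.6,-.01,-.1),-.012]:
    p=Lm(hx,k,0,168)+[9*min(1,max(0,k/.1)),0,0];w=W(q,p);d=w-t;print(round(k,2),p.round(1),w.round(1),'dtool mm',np.round([d@X,d@Y,-d[2]],1));t=w
E
python3 lid2.py | tail -11
```

```text
[133.36306527   0.69397096] [-0.1 -0.4  0.2  0.5]
edge m [  2.66999258   0.         246.35160131] tcp m [-130.6  -86.2  296.7]
0.69 [ 20.9   0.  238.7] [629.8 -35.9 238.7] dtool mm [-151.1   86.9   58. ]
0.6 [ 10.5   0.  226.8] [619.5 -37.3 226.8] dtool mm [10.4 -0.  11.9]
0.5 [  0.7   0.  213.1] [609.8 -38.6 213.1] dtool mm [ 9.8 -0.  13.7]
0.4 [ -7.7   0.  198.5] [601.5 -39.7 198.5] dtool mm [ 8.4 -0.  14.6]
0.3 [-14.6   0.  183.1] [594.7 -40.5 183.1] dtool mm [ 6.9 -0.  15.4]
0.2 [-19.9   0.  167.1] [589.4 -41.2 167.1] dtool mm [ 5.3 -0.  16. ]
0.1 [-23.6   0.  150.7] [585.7 -41.7 150.7] dtool mm [ 3.7 -0.  16.4]
0.0 [-34.6   0.  134. ] [574.8 -43.1 134. ] dtool mm [11.  -0.  16.7]
-0.01 [-34.8   0.  132. ] [574.6 -43.2 132. ] dtool mm [ 0.1 -0.   2. ]
```

```bash
python3 -m handwheel '{"fingers":[0,0,0,0,0,0,0,0,0,0,0,0,0],"offset":[[-0.945,0.543,0],[-0.945,0.543,0],[-0.945,0.543,0],[-0.945,0.543,0],[-0.945,0.543,0],[-0.945,0.543,0],[-0.945,0.543,0],[-0.945,0.543,0],[0,0,0.7],[0,0,0.7],[0,0,0.7],[0,0,0],[0,0,0]],"turn":[0,0,0,0,0,0,0,0,0,0,0,0,0]}'
python3 - <<'E'
from fit import *
for n in('scene','side'): shot(n,n+'4')
im=[cv2.imread(f'pics/{k}4.png') for k in('scene','side')]
cv2.imwrite('pics/m4.png',np.hstack([cv2.resize(im[0][100:280,200:350],None,fx=2.6,fy=2.6,interpolation=2),cv2.resize(im[1][90:270,230:380],None,fx=2.6,fy=2.6,interpolation=2)]))
E
```

```text
time_s: 8.55
position: [630.2, -36.3, 256.2]
ee_rot: [-3.141, 0.001, -3.016]
wrist_force: [-0.3, 0.7, 0.8]
gripper_width: 0.004
grip_force: 0.0
```

View pics/m4.png

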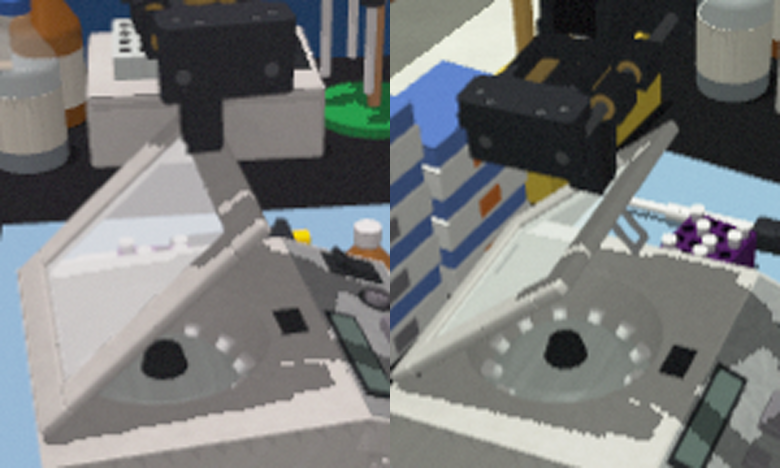

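The tip hangs just above the outer face behind the front bar, at (202,150) in the left crop. I start pushing along the arc.

```bash
python3 -m handwheel '{"fingers":[0,0,0,0,0,0,0,0,0],"offset":[[0,0,0.45],[0,0,0.45],[0.26,0,0.3],[0.26,0,0.3],[0.245,0,0.34],[0.245,0,0.34],[0.21,0,0.365],[0.21,0,0.365],[0,0,0]],"turn":[0,0,0,0,0,0,0,0,0]}'
cat > ang.py <<'E'
import sys
from lid2 import *
from fit import shot,proj,p3,load
# lid angle from scene depth along left bar outer face
c=shot('scene',sys.argv[1]);best=[]
for th in np.arange(-.02,.8,.01):
    e=[]
    for s in np.arange(60,176,6):
        w=W(q,Lm(hx,th,85,s)); u,v=proj(c,w)
        p=p3(c,u,v,0)
        if np.isfinite(p).all(): e.append(np.linalg.norm(p-w))
    best.append((np.median(e),th))
print('lid angle est',sorted(best)[:3])
E
python3 ang.py s5 | tail -1
```

```text
time_s: 9.78
position: [601.2, -39.6, 196.8]
ee_rot: [3.141, -0.002, -3.016]
wrist_force: [-1.3, 0.6, 0.9]
gripper_width: 0.005
grip_force: 0.0
lid angle est [(np.float64(0.9118017745457021), np.float64(0.38)), (np.float64(1.5817890449972156), np.float64(0.39)), (np.float64(2.0156711340715403), np.float64(0.37))]
```

```bash
python3 -m handwheel '{"fingers":[0,0,0,0,0,0,0,0,0,0],"offset":[[0.17,0,0.385],[0.17,0,0.385],[0.13,0,0.4],[0.13,0,0.4],[0.1,0,0.41],[0.1,0,0.41],[0.2,0,0.4],[0.2,0,0.35],[0,0,0],[0,0,0]],"turn":[0,0,0,0,0,0,0,0,0,0]}'
```

```text
time_s: 11.08
position: [577.5, -42.5, 134.4]
ee_rot: [3.141, -0.002, -3.016]
wrist_force: [-0.8, -0.1, 1.4]
gripper_width: 0.006
grip_force: 0.7
```

```bash
python3 -m handwheel '{"fingers":[0,0,0,0],"offset":[[0,0,0.1],[0,0,0.1],[0,0,0],[0,0,0]],"turn":[0,0,0,0]}';python3 -m handwheel '{"fingers":[0,0,0],"offset":[[0,0,0.08],[0,0,0],[0,0,0]],"turn":[0,0,0]}'; python3 ang.py s6 | tail -1
```

```text
time_s: 11.58
position: [577.8, -42.6, 132.3]
ee_rot: [-3.141, 0.0, -3.016]
wrist_force: [-8.6, 1.4, 15.5]
gripper_width: 0.005
grip_force: 7.7
time_s: 11.95
position: [577.9, -42.6, 132.0]
ee_rot: [-3.141, 0.001, -3.015]
wrist_force: [-13.8, 2.1, 25.9]
gripper_width: 0.004
grip_force: 13.1
lid angle est [(np.float64(1.047654455012172), np.float64(-0.01)), (np.float64(1.88056297425019), np.float64(-0.02)), (np.float64(2.7851178146226836), np.float64(0.0))]
```

```bash
python3 -m handwheel '{"fingers":[0,0,0,0,0],"offset":[[0,0,-0.5],[0,0,-0.8],[0,0,-0.8],[0,0,0],[0,0,0]],"turn":[0,0,0,0,0]}'; python3 ang.py s7 | tail -1
```

```text
time_s: 12.62
position: [577.8, -42.6, 170.7]
ee_rot: [3.141, -0.001, -3.016]
wrist_force: [-0.6, -0.6, 0.3]
gripper_width: 0.004
grip_force: 0.0
lid angle est [(np.float64(0.8008762020283684), np.float64(0.009999999999999998)), (np.float64(1.546881766673713), np.float64(0.0)), (np.float64(1.8103385341716258), np.float64(0.02))]
```

The lid is latched at about 0.01 rad. Next is the pulse key: over it, then down to about 118.

```bash
python3 -m handwheel '{"fingers":[0,0,0,0,0,0,0,0,0,0,0],"offset":[[0.686,-0.353,0],[0.686,-0.353,0],[0.686,-0.353,0],[0.686,-0.353,0],[0.686,-0.353,0],[0.686,-0.353,0],[0,0,0.9],[0,0,0.9],[0,0,0.85],[0,0,0],[0,0,0]],"turn":[0,0,0,0,0,0,0,0,0,0,0]}'; python3 ang.py s8 | tail -1
```

```text
time_s: 14.05
position: [501.8, -95.3, 118.8]
ee_rot: [-3.141, 0.001, -3.016]
wrist_force: [-0.5, -0.2, 0.2]
gripper_width: 0.007
grip_force: 0.0
lid angle est [(np.float64(0.7224463842574953), np.float64(0.009999999999999998)), (np.float64(1.3155699360565114), np.float64(0.0)), (np.float64(1.8786618390132137), np.float64(0.02))]
```

```bash
python3 -m handwheel '{"fingers":[0,0,0,0,0],"offset":[[0,0,0.2],[0,0,0.2],[0,0,0.1],[0,0,0],[0,0,0]],"turn":[0,0,0,0,0]}';python3 -m handwheel '{"fingers":[0,0,0,0],"offset":[[0,0,0.1],[0,0,0],[0,0,0],[0,0,0]],"turn":[0,0,0,0]}'
```

```text
time_s: 14.72
position: [501.8, -95.0, 108.4]
ee_rot: [-3.141, 0.001, -3.016]
wrist_force: [1.6, 1.0, 3.5]
gripper_width: 0.003
grip_force: 1.4
time_s: 15.22
position: [501.8, -95.1, 106.3]
ee_rot: [-3.141, 0.001, -3.016]
wrist_force: [0.9, 0.4, 4.5]
gripper_width: 0.006
grip_force: 2.1
```

```bash
python3 -m handwheel '{"fingers":[0,0,0,0],"offset":[[0,0,0.07],[0,0,0.03],[0,0,0],[0,0,0]],"turn":[0,0,0,0]}'
```

```text
time_s: 15.72
position: [502.2, -95.1, 105.3]
ee_rot: [-3.141, 0.002, -3.016]
wrist_force: [-1.2, 2.3, 13.4]
gripper_width: 0.005
grip_force: 6.4
```

The key is on its stop at 13 N, after a spring-like rise in force. I hold for over 4 s.

```bash
Z='{"fingers":[0,0,0,0,0,0,0,0,0,0,0,0,0,0,0,0,0,0],"offset":[[0,0,0],[0,0,0],[0,0,0],[0,0,0],[0,0,0],[0,0,0],[0,0,0],[0,0,0],[0,0,0],[0,0,0],[0,0,0],[0,0,0],[0,0,0],[0,0,0],[0,0,0],[0,0,0],[0,0,0],[0,0,0]],"turn":[0,0,0,0,0,0,0,0,0,0,0,0,0,0,0,0,0,0]}' ; true
python3 -m handwheel '{"fingers":[0,0,0,0,0,0,0,0,0,0,0,0,0,0,0,0,0,0],"offset":[[0,0,0],[0,0,0],[0,0,0],[0,0,0],[0,0,0],[0,0,0],[0,0,0],[0,0,0],[0,0,0],[0,0,0],[0,0,0],[0,0,0],[0,0,0],[0,0,0],[0,0,0],[0,0,0],[0,0,0],[0,0,0]],"turn":[0,0,0,0,0,0,0,0,0,0,0,0,0,0,0,0,0,0]}'
python3 -m handwheel '{"fingers":[0,0,0,0,0,0,0,0,0,0,0,0,0,0,0,0,0,0],"offset":[[0,0,0],[0,0,0],[0,0,0],[0,0,0],[0,0,0],[0,0,0],[0,0,0],[0,0,0],[0,0,0],[0,0,0],[0,0,0],[0,0,0],[0,0,0],[0,0,0],[0,0,0],[0,0,0],[0,0,0],[0,0,0]],"turn":[0,0,0,0,0,0,0,0,0,0,0,0,0,0,0,0,0,0]}'
python3 ang.py s9 | tail -1
```

```text
time_s: 17.98
position: [502.2, -95.1, 105.3]
ee_rot: [-3.141, 0.002, -3.016]
wrist_force: [-0.8, 0.9, 13.4]
gripper_width: -0.0
grip_force: 6.4
time_s: 20.23
position: [502.1, -95.1, 105.2]
ee_rot: [-3.141, 0.002, -3.016]
wrist_force: [-1.2, 1.0, 13.3]
gripper_width: 0.005
grip_force: 6.4
lid angle est [(np.float64(0.5491963274970768), np.float64(0.009999999999999998)), (np.float64(1.9984777037067027), np.float64(0.02)), (np.float64(2.149745485397381), np.float64(0.0))]
```

Let go, retreat straight up, and check.

```bash
python3 -m handwheel '{"fingers":[0,0,0,0,0,0,0,0,0,0],"offset":[[0,0,-0.5],[0,0,-1],[0,0,-1],[0,0,-1],[0,0,-1],[0,0,-1],[0,0,-1],[0,0,0],[0,0,0],[0,0,0]],"turn":[0,0,0,0,0,0,0,0,0,0]}'
python3 ang.py s10 | tail -1
python3 - <<'E'
from fit import *
c=shot('wrist','w10');q=np.load('q.npy')
for n,m in(('pulse',pan(-10,-42,9)),('rk low on',pan(-24,-88,6.5)),('rk up on',pan(4,-88,12)),('start',pan(-10,8,9))):
    w=W(q,m);p=p3(c,*proj(c,w));print(n,w.round(1),p.round(1))
E
```

```text
time_s: 21.52
position: [501.3, -94.8, 233.2]
ee_rot: [3.141, -0.002, -3.016]
wrist_force: [-0.1, -0.0, -0.6]
gripper_width: 0.006
grip_force: 0.0
lid angle est [(np.float64(1.0816061180323748), np.float64(0.009999999999999998)), (np.float64(2.1212762682436725), np.float64(0.0)), (np.float64(2.199573199199567), np.float64(0.02))]
pulse [505.4 -94.6 107.6] [505.5 -94.6 107.2]
rk low on [ 499.4 -141.7  100.1] [ 499.9 -142.1   97.9]
rk up on [ 523.1 -138.6  115.6] [ 524.  -139.   113.2]
start [498.9 -45.  107.6] [499.2 -44.8 106.5]
```

The lid is latched, the rocker is on (its upper end stands up), and the key is out.

```bash
python3 -c "
from bench import order
print(order.hand_in())"
```

```text
the job is handed in; nothing more can be done
None
```

The job is handed in at about 22 s of the 72 s allowed: rocker switched on, lid latched shut (about 0.01 rad), and pulse key held in for over 4 s and back out; I did not re-measure the loose things afterwards, and the hand-in gave no verdict.

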